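# Lay the new mower parts beside the old ones

### The job

Before the mower goes back together, lay each new part in the green tray next to the worn one it replaces, so they can be compared: new oil filter, new bearing, new spark plug and a new dust cup, each in the empty bay straight across the tray from its old part (same column, other row). Take only the top cup off the nested stack, without dragging the next one up. Set every part down flat on the bay's floor, standing or lying just as its old partner does, without dropping it and without shifting the old parts or the rest of the stack.

Things in the scene. Friction and masses are not known exactly. Their poses are not given: they have to be found in the camera images.
- tray: Fixed green divided tray, 179 x 355 mm: 2 rows x 4 columns of 85 mm bays (pitch 88). Floor 3 mm, wall tops 12 mm above the bench. Origin: middle of the underside; x across the rows, away from the robot (turned up to 0.25 rad), y along the columns, z up. Bay centres: x = -44 (near row) or +44 (far), y = -132, -44, 44, 132 mm. Each column holds one old part, in either row; its other bay is empty.
- new_filter: New spin-on oil filter, bright yellow can standing on its black gasket end, 60 mm over the crimp at its foot, 58 to 59 mm wide from 11 to 46 mm height, narrowing to a dome; 58 mm tall, about 0.3 kg. Stands loose on the bench. Origin: middle of the underside, z up.
- new_bearing: New sealed ball bearing lying flat on the bench, bright steel races with blue seals, 47 mm outside diameter, 21 mm high, bore 20 mm, about 0.14 kg. Origin: middle of the underside, z up.
- new_plug: New spark plug lying on the bench, bright steel, white insulator, 60 mm long, about 50 g. Hexagon 21 mm across flats (24 over corners), 14 mm long, the heaviest part, on which it lies level: grip it there. Axis along its x: thread to -x (27 mm from the origin), insulator to +x (33 mm). Origin on the axis amid the hexagon, 10.4 mm above its support.
- new_cup: New dust cup, bright metal, mouth up, top of a nested stack of three alike. 34 mm tall, 60 g; straight collar 54 mm wide in its top 8.5 mm, body narrowing to 41 mm at the foot. Each cup sits 12 mm above the next (2 mm side play): grip the collar, fingertips less than 11 mm below the rim; lifted 22 mm it is clear of the next. Origin: middle of the underside, 34 mm below the rim; z up.
- cup_next: The second cup of that stack, same shape, loose, 12 mm lower (only its collar shows). It must stay in the stack. Origin: middle of its underside.
- old_filter: Old oil filter, same size as the new one, oily dark brown, upright. It stands loose in one of the tray's bays and stays there. Origin: middle of its underside.
- old_bearing: Old bearing, same size as the new one, rusty brown with black seals, lying flat loose in one of the tray's bays; it stays there. Origin: middle of its underside.
- old_plug: Old spark plug, same size as the new one, rusty with a tan insulator, lying loose in one of the tray's bays along the tray's x; it stays there. Origin on its axis in the middle of the hexagon.
- old_cup: Old dust cup, same size as the new one, rusty brown, mouth up, loose in one of the tray's bays; it stays there. Origin: middle of its underside.
Mind the look-alikes: they are no part of the job. Leave any blue, purple or turquoise look-alike of the new_cup alone.

How it is judged:
By the outcome, as a careful person would: the job done as asked, in the order asked, and still so for the second after the job is handed in, with the robot touching nothing.
It also fails if it takes over 106 s, if anything falls off the work surface, if the arm or the gripper's body presses on something with over 40 N, if the wrist force passes 120 N, or if a joint passes its speed limit or range.

### The arm

A 6-joint arm with a two-finger parallel gripper is mounted at the origin on the work surface. World frame = base frame: x ahead of the robot, y to its left, z up, the work surface at z = 0. Lengths are in m, angles in rad, forces in N, time in s.
With the tool pointing down it reaches from about 0.375 to 0.925 m from the base axis. Payload 5.7 kg.
Tool frame: the origin (TCP) lies midway between the tips of the shut fingers; the grasp point (between the pads) lies 19 mm behind it; z points along the fingers, y is the line along which they close (so a half turn about z gives the same grasp; the last joint's range is limited). The gripper opens to 88 mm and grips with 3 to 60 N. Pads are 20 mm wide; open, the fingers measure 115 mm over their backs; the gripper's body (75 mm by 178 mm) begins 61 mm behind the grasp point.
Start: joints at [1.137, 0.359, 1.51, -0, 1.272, -0.115], TCP at [0.188, 0.57, 0.223] pointing down, gripper open.
Joint ranges: [-2.97, 2.97], [-1.01, 2.36], [0.21, 2.38], [-0.96, 4.11], [0.2, 2.71], [-2.98, 2.98]. Speed limits (rad/s): [2.39, 2.39, 3.14, 3.14, 3.14, 3.14].

### API

Orientations are given as a unit quaternion [x, y, z, w].
In Python, from bench import move_ptp, servo_line, goto_joints, move_gripper, sleep, inverse_kinematics, capture, PlanningError, close_job, spot_in, silhouettes, current_clock, current_joint_pos, current_qvel, current_joint_torque, current_position, current_orientation, current_force, current_torque, current_finger_gap, current_grip_force gives the robot as it stands. Calls block until the motion is done:
- move_ptp(position, orientation): joint-space move of the TCP to a pose.
- servo_line(position, orientation=None, rate=0.15, contact_N=None): straight line of the TCP; orientation=None keeps the orientation; rate is the mean speed in m/s. With contact_N (N) it stops when the force on the tool has changed by that much, and returns True; else False.
- goto_joints(angles): joint-space move.
- move_gripper(opening): finger opening in m; the grip force is fixed at half the most; returns when the fingers have stopped.
- sleep(seconds).
- inverse_kinematics(position, orientation): joint angles nearest the present ones, or None.
- capture(name): name is "scene" or "top"; returns a dict with "image" (384x512x3 uint8, blue, green, red), "range_z" (384x512 float32, m along the optical axis (not along the pixel's ray), 0 where there is no reading), "intrinsics" (3x3 intrinsics, pixels), "k1" (the pictures are not rectified: a ray, as slopes to the right and down, at radius r is drawn at 1 + k1 r^2 times it, then the intrinsics apply), "R" (3x3) and "t" (3): a world point X has camera coordinates R X + t. Camera axes: x right, y down, z forward; pixel columns grow to the right and rows downward; lengths in m; the calibration is good to about 2 mm. A picture is of the moment at which its call begins.
A pose or a line that the arm cannot do raises PlanningError and nothing moves.
- close_job(): hands the job in; it is judged then, once.
Trained networks look in the newest picture that a camera, given by its name, has taken for a name from the list of things; names that differ only in an ending like _2 or _b are one class to them, and where a whole thing is asked for, a point or a joint stands for the part that bears it (a point fixed in the world has none). Each returns a list of dicts, best first, with "conf" (0 to 1); they miss things now and then, are a little off and sometimes report something else, mostly with a low value. They report only what shows in the picture. A call takes as long as a camera call. They do not tell look-alikes from the thing itself.
- spot_in(camera, query): "xy" ([column, row] in pixels, amid what is visible of it).
- silhouettes(camera, query): "region" (384x512 bool, what is visible of it) and "xy" ([column, row] in pixels, amid what is visible of it).
Readings, each from a call of its own:
- current_clock(): time.
- current_joint_pos(): joint angles.
- current_qvel(): joint speeds.
- current_joint_torque(): joint torques, N m.
- current_position(): TCP position.
- current_orientation(): TCP orientation.
- current_force(): force on the tool from outside, world axes, zero at the start.
- current_torque(): the same for the moment, N m.
- current_finger_gap(): finger opening in m.
- current_grip_force(): force on a finger pad.
Only numpy, scipy, OpenCV 4.12 (cv2) and the standard library are available. Lean on these libraries where they do the work, as an engineer would, in place of code of your own. Each camera call takes 0.05 s, during which the arm holds its last target. There are 200 camera calls.

## Working session

There is one attempt and no reset: what is moved stays moved. The work goes in short steps, each a Python script; the robot and the scene stay as the last script left them, time stands still between calls to the robot, and variables do not carry over. Pictures are saved under pics/ and viewed, at most 14 in all, crops included, and the job is handed in when it is done.

```bash
ls; mkdir -p pics
python3 - <<'E'
from bench import *
import cv2,numpy as np
print(current_clock())
for n in("scene","top"):
    c=capture(n); cv2.imwrite(f"pics/{n}0.png",cv2.resize(c["image"],(800,600)))
    np.savez(f"{n}0.npz",**c)
    print(n,c["intrinsics"],c["k1"],-c["R"].T@c["t"],c["R"])
    for q in["tray","new_filter","new_bearing","new_plug","new_cup","cup_next","old_filter","old_bearing","old_plug","old_cup"]:
        print(q,[(np.round(s["xy"]).tolist(),round(s["conf"],2),int(s["region"].sum())) for s in silhouettes(n,q)][:5])
print(current_clock())
E
```

```text
pics
0.0
scene [[448.96892316   0.         261.21920564]
 [  0.         448.96892316 185.2533303 ]
 [  0.           0.           1.        ]] -0.1400353400619635 [ 1.22960227 -0.32795908  0.85868772] [[ 0.43716798  0.89926205  0.01455786]
 [ 0.6665806  -0.31310056 -0.67648972]
 [-0.60378346  0.30544363 -0.73630817]]
tray [([249.0, 209.0], 0.77, 7322), ([344.0, 132.0], 0.68, 86)]
new_filter []
new_bearing [([377.0, 160.0], 0.76, 224)]
new_plug [([248.0, 208.0], 0.74, 7324), ([343.0, 131.0], 0.48, 45), ([105.0, 201.0], 0.17, 678)]
new_cup [([165.0, 262.0], 0.84, 533), ([138.0, 298.0], 0.68, 554), ([146.0, 206.0], 0.67, 401), ([123.0, 238.0], 0.66, 447)]
cup_next [([126.0, 247.0], 0.56, 46)]
old_filter [([294.0, 170.0], 0.7, 600), ([210.0, 231.0], 0.32, 118)]
old_bearing []
old_plug [([210.0, 230.0], 0.57, 165)]
old_cup [([232.0, 191.0], 0.8, 393), ([375.0, 159.0], 0.23, 226)]
top [[434.94494824   0.         252.49139039]
 [  0.         434.94494824 191.39730439]
 [  0.           0.           1.        ]] -0.028424847308074378 [0.36647807 0.01084994 1.07674681] [[-0.02406957 -0.99958971  0.01552605]
 [-0.9801394   0.02053755 -0.1972434 ]
 [ 0.1968436  -0.01996526 -0.9802316 ]]
tray [([254.0, 190.0], 0.91, 9021)]
new_filter [([397.0, 252.0], 0.68, 613)]
new_bearing [([105.0, 190.0], 0.81, 305)]
new_plug [([114.0, 247.0], 0.59, 154)]
new_cup [([355.0, 156.0], 0.91, 379), ([385.0, 184.0], 0.83, 445), ([382.0, 129.0], 0.66, 353), ([356.0, 225.0], 0.57, 397)]
cup_next []
old_filter [([202.0, 208.0], 0.91, 550)]
old_bearing []
old_plug [([311.0, 177.0], 0.46, 136)]
old_cup [([272.0, 207.0], 0.78, 395)]
1.1
```

View pics/scene0.png

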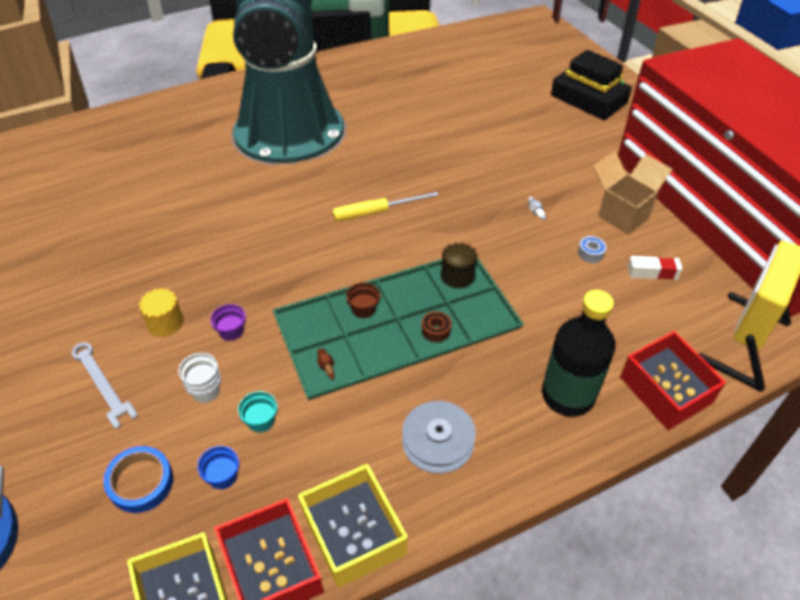

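View pics/top0.png

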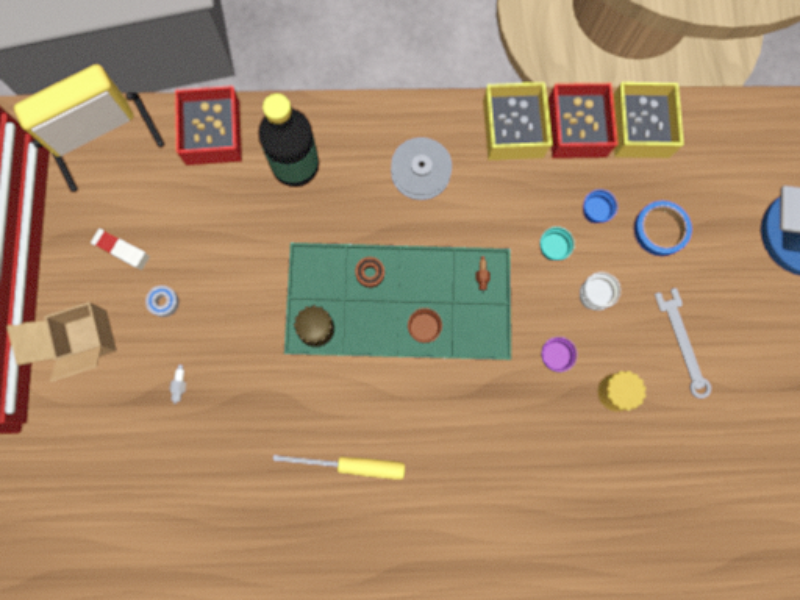

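Top view (800x600 picture): the new filter is the yellow can at (626,390), the new bearing is at (161,300) and the new plug is at (178,385). There are four cup candidates: bright metal stack (600,291), turquoise (557,243), blue (600,206) and purple (559,354). Only the bright metal one is a nested stack (the scene view shows several rims at (200,375)), so it holds new_cup. In the tray (y grows to the left) the old parts are: filter near row, col +132; bearing far row, col +44; cup near row, col -44; plug far row, col -132. I'll confirm this with enlarged crops and fitted outlines.

```bash
cat > vis.py <<'E'
import numpy as np,cv2
from scipy.optimize import minimize
def proj(c,X):
    p=np.atleast_2d(X)@c["R"].T+c["t"]; s=p[:,:2]/p[:,2:]; s=s*(1+c["k1"]*(s**2).sum(1,keepdims=True))
    K=c["intrinsics"]; return np.c_[s[:,0]*K[0,0]+K[0,2],s[:,1]*K[1,1]+K[1,2]]
def backproj(c,uv,z):
    K=c["intrinsics"]; d=(np.atleast_2d(uv)-[K[0,2],K[1,2]])/K[0,0]; s=d.copy()
    for _ in range(8): s=d/(1+float(c["k1"])*(s**2).sum(1,keepdims=True))
    r=np.c_[s,np.ones(len(s))]@c["R"]; o=-c["R"].T@c["t"]
    return o+r*((z-o[2])/r[:,2])[:,None]
A=np.linspace(0,2*np.pi,48,endpoint=False)
def cyl(prof): return [np.vstack([np.c_[r*np.cos(A),r*np.sin(A),0*A+z] for r,z in prof])/1000]
def bar(x0,x1,r): return np.vstack([np.c_[0*A+x,r*np.cos(A),r*np.sin(A)+10.4] for x in(x0,x1)])/1000
M=dict(filter=cyl([(30,0),(30,6),(29.3,11),(29,46),(24,54),(15,58)]),bearing=cyl([(23.5,0),(23.5,21)]),
 stack=cyl([(20.5,0),(27,25.5),(27,58)]),cup=cyl([(20.5,0),(27,25.5),(27,34)]),plug=[bar(-7,7,11.5),bar(-27,-7,6.5),bar(7,33,4.5)],
 tray=[np.array([[x,y,z] for x in(-89.5,89.5) for y in(-177.5,177.5) for z in(0,12)])/1000])
S=4
def render(c,m,p):
    x,y,z,a=p; R=np.array([[np.cos(a),-np.sin(a),0],[np.sin(a),np.cos(a),0],[0,0,1]])
    return [cv2.convexHull(np.float32(proj(c,P@R.T+[x,y,z]))) for P in m]
def img(c,m,p,box):
    u0,v0,w,h=box; o=np.zeros((h*S,w*S),np.uint8)
    for H in render(c,m,p): cv2.fillPoly(o,[np.int32(np.round(((H-[u0,v0]+.5)*S-.5)*16))],255,shift=4)
    return cv2.resize(o,(w,h),interpolation=cv2.INTER_AREA)/255.
def gmask(c,box,pad=12,seed=None):
    u0,v0,w,h=box; m=np.zeros(c["image"].shape[:2],np.uint8)
    big=c["image"]
    cv2.grabCut(big,m,(u0,v0,w,h),np.zeros((1,65)),np.zeros((1,65)),6,cv2.GC_INIT_WITH_RECT)
    m=((m==1)|(m==3)).astype(np.uint8); n,l,st,_=cv2.connectedComponentsWithStats(m)
    m=(l==1+st[1:,4].argmax()).astype(np.uint8) if n>1 else m
    cs,_=cv2.findContours(m,0,1); cv2.drawContours(m,cs,-1,1,-1); return m
def fit(obs,m,p0,free):
    """obs: list of (cam,mask); box from mask"""
    L=[]
    for c,k in obs:
        x,y,w,h=cv2.boundingRect(k); b=(x-10,y-10,w+20,h+20)
        L.append((c,np.pad(k,20)[b[1]+20:b[1]+20+b[3],b[0]+20:b[0]+20+b[2]].astype(float),b))
    p0=np.array(p0,float); idx=list(free)
    def f(q):
        p=p0.copy(); p[idx]+=np.array(q)*([.001,.001,.001,.02][0] if 0 else np.array([.001,.001,.001,.02])[idx])
        return sum(np.abs(img(c,m,p,b)-k).sum()/k.sum() for c,k,b in L)
    s0=np.vstack([np.zeros(len(idx))]+[8*e for e in np.eye(len(idx))])-2
    r=minimize(f,np.zeros(len(idx)),method="Nelder-Mead",options=dict(initial_simplex=s0,xatol=.02,fatol=1e-4,maxiter=400))
    p=p0.copy(); p[idx]+=r.x*np.array([.001,.001,.001,.02])[idx]; return p,r.fun
E
cat > m1.py <<'E'
from vis import *
C={n:dict(np.load(n+"0.npz")) for n in("scene","top")}
B=dict(filter=dict(top=(626,390),scene=(161,312)),bearing=dict(top=(161,300),scene=(592,248)),plug=dict(top=(178,385),scene=(537,207)),stack=dict(top=(600,291),scene=(200,377)),tray=dict(top=(398,300),scene=(398,325)))
H=dict(filter=30,bearing=24,plug=30,stack=30,tray=0)
tiles=[]
for o,d in B.items():
    obs=[]
    for n in("top","scene"):
        c=C[n]; u,v=np.array(d[n])/1.5625
        if o=="tray":
            hsv=cv2.cvtColor(c["image"],cv2.COLOR_BGR2HSV); k=cv2.inRange(hsv,(55,60,30),(88,255,200)); k=cv2.morphologyEx(k,2,np.ones((2,2)))
            _,l,st,_=cv2.connectedComponentsWithStats(k); k=(l==1+st[1:,4].argmax()).astype(np.uint8); cs,_=cv2.findContours(k,0,1)
            k=cv2.drawContours(k*0,[cv2.convexHull(np.vstack(cs))],-1,1,-1)
        else: k=gmask(c,(int(u-H[o]/1.5),int(v-H[o]/1.5),int(H[o]*1.33),int(H[o]*1.33)))
        obs.append((c,k))
    p0=np.r_[backproj(obs[0][0],[np.array(d["top"])/1.5625],.02)[0,:2],0,0]
    best=[]
    for a0 in ([.2,-.2,np.pi-.2,np.pi+.2] if o=="plug" else [0]):
        p0[3]=a0; F=[0,1]+([3] if o in("plug","tray") else [])
        if o=="plug": print([np.round(x,4) for x in fit(obs[:1],M[o],p0,F)])
        best.append(fit(obs,M[o],p0,[0,1,2]+F[2:]))
    p,f=min(best,key=lambda t:t[1])
    print(o,"joint",p.round(4),round(f,3),*[(n,fit([ob],M[o],np.r_[p[:2],0,p[3]],F)[0].round(4)) for n,ob in zip(("top","scene"),obs)])
    for c,k in obs:
        if o=="tray": u,v,s=*np.mean(np.argwhere(k),0)[::-1],85
        else: u,v=np.mean(np.argwhere(k),0)[::-1]; s=25
        u0,v0=int(u-s),int(v-s); t=cv2.resize(c["image"][v0:v0+2*s,u0:u0+2*s],(200,200),interpolation=cv2.INTER_CUBIC); z=100/s
        for Hh in render(c,M[o],p): cv2.polylines(t,[np.int32((Hh-[u0,v0]+.5)*z)],1,(0,0,255),1)
        tiles.append(t)
c=C["top"]
for (n,u,v,s) in(("top",483,273,20),("scene",326,362,20)):
    u,v=int(u/1.5625),int(v/1.5625); tiles.append(cv2.resize(C[n]["image"][v-s:v+s,u-s:u+s],(200,200),interpolation=cv2.INTER_CUBIC))
cv2.imwrite("pics/crops.png",np.vstack([np.hstack(tiles[i:i+4]) for i in(0,4,8)]))
E
python3 m1.py
```

```text
filter joint [ 0.4246 -0.3596  0.0026  0.    ] 1.328 ('top', array([ 0.4258, -0.3648,  0.    ,  0.    ])) ('scene', array([ 0.4198, -0.359 ,  0.    ,  0.    ]))
bearing joint [0.5842 0.359  0.0072 0.    ] 0.781 ('top', array([0.5876, 0.3635, 0.    , 0.    ])) ('scene', array([0.5743, 0.3683, 0.    , 0.    ]))
[array([ 0.4503,  0.3311,  0.    , -0.1032]), np.float64(0.2613)]
[array([ 0.451 ,  0.3311,  0.    , -0.1181]), np.float64(0.2582)]
[array([0.4499, 0.3313, 0.    , 3.0419]), np.float64(0.2785)]
[array([0.4494, 0.3313, 0.    , 3.0504]), np.float64(0.2768)]
plug joint [ 0.4509  0.3353 -0.0121  2.9949] 2.741 ('top', array([0.4498, 0.3313, 0.    , 3.0304])) ('scene', array([0.4612, 0.332 , 0.    , 2.4683]))
stack joint [ 0.5815 -0.3328  0.0032  0.    ] 0.992 ('top', array([ 0.5827, -0.3339,  0.    ,  0.    ])) ('scene', array([ 0.5621, -0.3325,  0.    ,  0.    ]))
tray joint [ 0.5784 -0.0176 -0.0036 -0.0496] 0.047 ('top', array([ 0.5771, -0.0194,  0.    , -0.0454])) ('scene', array([ 0.581 , -0.0178,  0.    , -0.0449]))
```

View pics/crops.png

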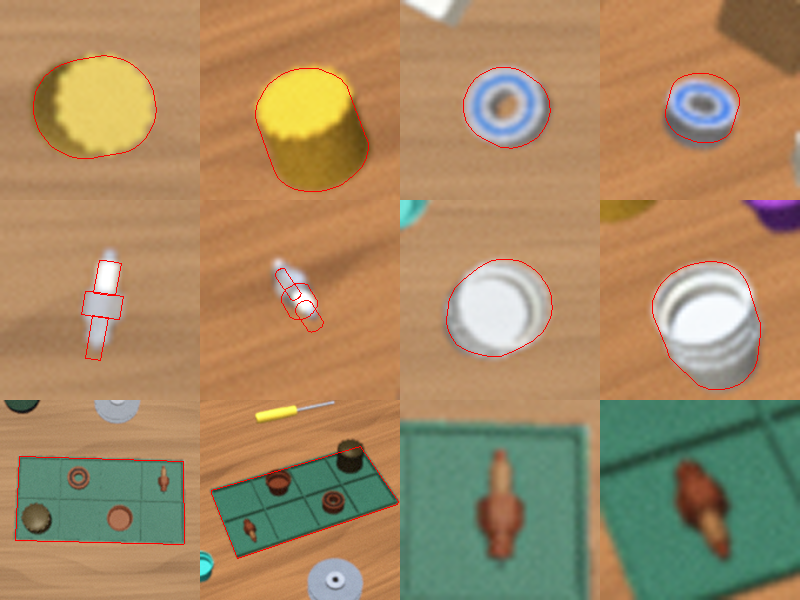

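The crops confirm the stack: bright metal, several nested rims. Both plugs have the insulator towards +x (up in the top view). The GrabCut masks were weak, so I'll segment by hue and saturation instead.

```bash
cat > hm.py <<'E'
from vis import *
def hmask(c,u,v,s=28,old=False):
    hsv=cv2.cvtColor(cv2.resize(c["image"],None,fx=1,fy=1),cv2.COLOR_BGR2HSV); h,S_,_=cv2.split(hsv)
    k=(((h>19)|(h<4)|(S_<75))).astype(np.uint8); w=k*0; w[int(v)-s:int(v)+s,int(u)-s:int(u)+s]=1; k*=w
    n,l,st,_=cv2.connectedComponentsWithStats(k,connectivity=4); k=(l==1+st[1:,4].argmax()).astype(np.uint8)
    cs,_=cv2.findContours(k,0,1); return cv2.drawContours(k,cs,-1,1,-1)
E
sed -e 's/from vis/from hm import *\nfrom vis/' -e 's/k=gmask.*$/k=hmask(c,u,v,14 if o=="plug" else 22)/' -e 's/\[.2,-.2,np.pi-.2,np.pi+.2\]/[-.1]/' -e '/B=dict/s/(592,248)/(592,252)/' m1.py > m2.py
sed -i 's/for Hh in render.*$/cs,_=cv2.findContours(k[v0:v0+2*s,u0:u0+2*s],0,2); cv2.drawContours(t,[np.int32((q+.5)*z) for q in cs],-1,(255,0,255),1)\n        &/; s/crops.png/crops2.png/' m2.py
cat >> m2.py <<'E'
# depth check: height of topmost points near each part
for o,d in B.items():
    for n in("top","scene"):
        c=C[n]; u,v=(np.array(d[n])/1.5625).astype(int); zz=c["range_z"]; K=c["intrinsics"]
        vv,uu=np.mgrid[v-12:v+13,u-12:u+13]; g=backproj(c,np.c_[uu.ravel(),vv.ravel()],0); o_=-c["R"].T@c["t"]
        dep=((g-o_)@c["R"].T)[:,2]; P=o_+(g-o_)*(zz[vv,uu].ravel()/dep)[:,None]; P=P[zz[vv,uu].ravel()>0]
        print(o,n,"z 2/50/90/98%",np.percentile(P[:,2],[2,50,90,98]).round(4))
E
python3 m2.py
```

```text
filter joint [ 0.4251 -0.358   0.0058  0.    ] 0.178 ('top', array([ 0.4259, -0.36  ,  0.    ,  0.    ])) ('scene', array([ 0.4189, -0.3588,  0.    ,  0.    ]))
bearing joint [0.5851 0.3595 0.0026 0.    ] 0.19 ('top', array([0.5862, 0.3617, 0.    , 0.    ])) ('scene', array([0.5829, 0.36  , 0.    , 0.    ]))
[array([ 0.4516,  0.3309,  0.    , -0.0959]), np.float64(0.2318)]
plug joint [ 0.4495  0.3301  0.0005 -0.1064] 0.452 ('top', array([ 0.4518,  0.3316,  0.    , -0.1188])) ('scene', array([ 0.4485,  0.3302,  0.    , -0.1024]))
stack joint [ 0.5805 -0.3321  0.0012  0.    ] 0.11 ('top', array([ 0.5814, -0.3321,  0.    ,  0.    ])) ('scene', array([ 0.5793, -0.3327,  0.    ,  0.    ]))
tray joint [ 0.5784 -0.0176 -0.0036 -0.0496] 0.047 ('top', array([ 0.5771, -0.0194,  0.    , -0.0454])) ('scene', array([ 0.581 , -0.0178,  0.    , -0.0449]))
filter top z 2/50/90/98% [-0.002   0.0554  0.0596  0.0609]
filter scene z 2/50/90/98% [-0.0015  0.048   0.0576  0.0591]
bearing top z 2/50/90/98% [-0.003   0.0041  0.0228  0.0246]
bearing scene z 2/50/90/98% [-0.0028  0.0018  0.0213  0.0233]
plug top z 2/50/90/98% [-0.0026  0.0016  0.0168  0.0222]
plug scene z 2/50/90/98% [-0.0027  0.0009  0.0134  0.0204]
stack top z 2/50/90/98% [-0.0021  0.0376  0.0545  0.0594]
stack scene z 2/50/90/98% [-0.0017  0.0376  0.0539  0.0584]
tray top z 2/50/90/98% [-0.      0.0043  0.0124  0.0288]
tray scene z 2/50/90/98% [-0.0004  0.003   0.01    0.0129]
```

View pics/crops2.png

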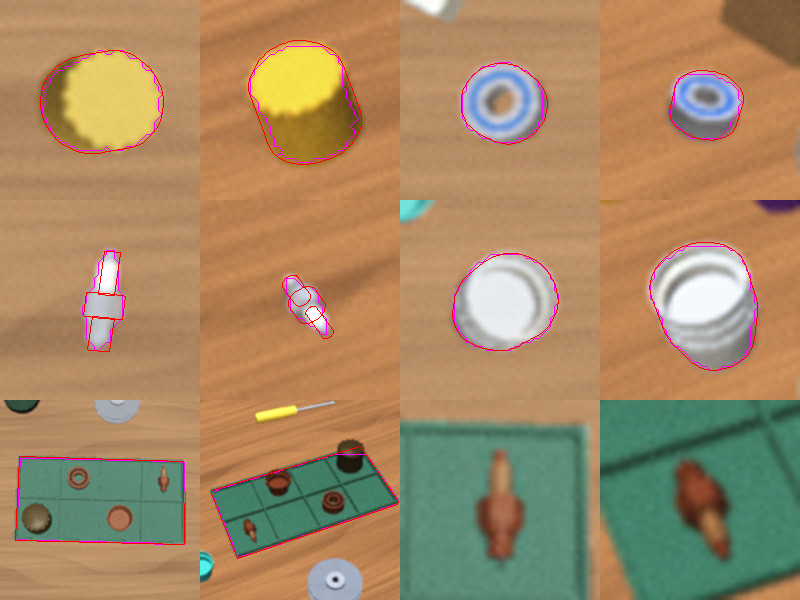

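Measured poses (both views agree within about 2 mm; all parts stand on the bench, tops as stated):

| Thing | x | y | yaw |
|---|---|---|---|
| filter | .4245 | -.359 | – |
| bearing | .585 | .3605 | – |
| plug | .450 | .331 | -.105 |
| stack | .5805 | -.332 | – |
| tray | .579 | -.0185 | -.047 |

Starting with the filter.

```bash
cat > rob.py <<'E'
from bench import *
import numpy as np
TR=(.579,-.0185,-.047)
def bay(x,y):
    c,s=np.cos(TR[2]),np.sin(TR[2]); return np.array([TR[0]+c*x-s*y,TR[1]+s*x+c*y])
def quat(a,near):  # tool down, fingers close along y turned by a (half-turn equivalent chosen by joint travel)
    best=None
    for k in(-1,0,1):
        b=a+k*np.pi; q=[np.cos(b/2),np.sin(b/2),0,0]; j=inverse_kinematics(list(near),q)
        if j is not None:
            d=abs(np.array(j)-current_joint_pos()).max()+.3*abs(j[5])
            if best is None or d<best[0]: best=(d,q)
    return best[1]
def pick(xy,a,z,open_,up=.2,lift=None):
    move_gripper(open_); q=quat(a,[*xy,up]); move_ptp([*xy,up],q)
    servo_line([*xy,z+.03],rate=.3); hit=servo_line([*xy,z],rate=.08,contact_N=6)
    if hit: print("HIT",current_position()); return False
    f0=np.array(current_force()); move_gripper(0.0)
    print("grip",current_finger_gap(),current_grip_force(),"dF",(np.array(current_force())-f0).round(2),current_position(),current_clock())
    return True
def place(xy,a,z,rel,up=.2):
    p=current_position(); servo_line([p[0],p[1],up],rate=.25)
    print("held gap",current_finger_gap(),current_grip_force(),"F",np.round(current_force(),2))
    q=quat(a,[*xy,up]); move_ptp([*xy,up],q); servo_line([*xy,z+.015],rate=.25)
    hit=servo_line([*xy,z-.004],rate=.025,contact_N=3)
    g=current_finger_gap(); print("down",hit,current_position(),"nominal",z,"gap",g,np.round(current_force(),2))
    return g
def release(g,rel,up=.2):
    move_gripper(g+rel); p=current_position(); servo_line([p[0],p[1],p[2]+.03],rate=.06); servo_line([p[0],p[1],up],rate=.3); print("t",current_clock())
E
python3 - <<'E'
from rob import *
from vis import *
c=dict(np.load("top0.npz")); vv,uu=np.mgrid[0:384,0:512]; z=c["range_z"].ravel(); g=backproj(c,np.c_[uu.ravel(),vv.ravel()],0); o=-c["R"].T@c["t"]
P=o+(g-o)*(z/((g-o)@c["R"].T)[:,2])[:,None]; P=P[z>0]
for n,(x,y),hx,hy in(("plug",(.45,.331),.05,.1),("bearing",(.585,.3605),.1,.05)):
    m=(abs(P[:,0]-x)<hx)&(abs(P[:,1]-y)<hy); print(n,P[m][:,2].max(), "y of z>.05:",P[m][P[m][:,2]>.05][:,1].round(3)[:3])
if pick((.4245,-.359),0,.014,.086):
    g=place(bay(44,132),TR[2],.017,.016)
E
```

```text
plug 0.10133932881795804 y of z>.05: [0.43  0.429 0.43 ]
bearing 0.03076089435623719 y of z>.05: []
grip 0.058703198333876445 30.00065714120865 dF [0.18 2.01 3.27] [ 0.42452999 -0.35879992  0.01423251] 6.4333
held gap 0.05852256789381861 29.99940723180771 F [ 0.23 -0.25 -2.45]Traceback (most recent call last):
  File "<stdin>", line 8, in <module>
  File "rob.py", line 24, in place
    q=quat(a,[*xy,up]); move_ptp([*xy,up],q); servo_line([*xy,z+.015],rate=.25)
  File "rob.py", line 13, in quat
    return best[1]
           ~~~~^^^
TypeError: 'NoneType' object is not subscriptable
```

Run:
```python
from rob import *
xy=bay(44,132); print(xy, current_joint_pos())
for z in(.03,.1,.15,.2):
  for a in(-.047,-.047+np.pi,-.047-np.pi,-.047+np.pi/2,-.047-np.pi/2):
    j=inverse_kinematics([float(xy[0]),float(xy[1]),z],[float(np.cos(a/2)),float(np.sin(a/2)),0.,0.]); print(z,round(a,2),None if j is None else np.round(j,2))
```

```text
[ 50.73212709 129.76849412] [-8.26002085e-01  3.18826976e-01  1.63692884e+00 -9.74854869e-05
  1.18820287e+00  7.44828330e-01]
0.03 -0.05 None
0.03 3.09 None
0.03 -3.19 None
0.03 1.52 None
0.03 -1.62 None
0.1 -0.05 None
0.1 3.09 None
0.1 -3.19 None
0.1 1.52 None
0.1 -1.62 None
0.15 -0.05 None
0.15 3.09 None
0.15 -3.19 None
0.15 1.52 None
0.15 -1.62 None
0.2 -0.05 None
0.2 3.09 None
0.2 -3.19 None
0.2 1.52 None
0.2 -1.62 None
```

A millimetre/metre slip: `bay()` takes mm but added them as metres. Fixing it; the filter is still held at z = 0.2.

```bash
sed -i 's/^def bay(x,y):/def bay(x,y):\n    x,y=x\/1000,y\/1000/' rob.py
python3 - <<'E'
from rob import *
print(bay(44,132))
g=place(bay(44,132),TR[2],.017,.016)
E
```

```text
[0.62915313 0.11128699]
held gap 0.058307652382987026 29.999400079250336 F [ 0.24 -0.48 -2.68]
down True [0.62911225 0.11129804 0.01684437] nominal 0.017 gap 0.05846846812460946 [-0.36  0.53  3.23]
```

Run:
```python
from rob import *
release(current_finger_gap(),.016)
if pick((.585,.3605),np.pi/2,.0095,.075):
    place(bay(-44,44),TR[2]+np.pi/2,.0125,.014)
```

```text
t 12.65
grip 0.04613004161111553 30.000475645065308 dF [-2.01 -0.52  1.45] [0.58496781 0.36053291 0.00976416] 15.775
held gap 0.045968364546784594 29.99956727027893 F [ 0.13  0.09 -1.77]
down True [0.5372178  0.02748877 0.01220486] nominal 0.0125 gap 0.046447099587796414 [ 1.18 -1.18 -0.3 ]
```

Run:
```python
from rob import *
from vis import *
release(current_finger_gap(),.014)
for n in("top0","scene0"):
    c=dict(np.load(n+".npz")); vv,uu=np.mgrid[0:384,0:512]; z=c["range_z"].ravel(); g=backproj(c,np.c_[uu.ravel(),vv.ravel()],0); o=-c["R"].T@c["t"]
    P=o+(g-o)*(z/((g-o)@c["R"].T)[:,2])[:,None]; P=P[z>0]
    for x0 in np.arange(.38,.56,.02):
        m=(P[:,0]>x0)&(P[:,0]<x0+.02)&(P[:,1]>.37)&(P[:,1]<.5)&(P[:,2]>.07); q=P[m]
        if len(q): print(n,x0.round(2),"min y",np.sort(q[:,1])[:3].round(3),"z max",q[:,2].max().round(3))
```

```text
t 21.1833
top0 0.44 min y [0.463 0.467 0.47 ] z max 0.104
top0 0.46 min y [0.422 0.424 0.425] z max 0.103
top0 0.48 min y [0.425 0.426 0.428] z max 0.092
top0 0.5 min y [0.432 0.432 0.435] z max 0.072
top0 0.56 min y [0.45] z max 0.07
scene0 0.44 min y [0.471 0.472 0.475] z max 0.102
scene0 0.46 min y [0.42  0.421 0.423] z max 0.1
scene0 0.48 min y [0.423 0.424 0.424] z max 0.092
scene0 0.5 min y [0.429 0.431 0.431] z max 0.077
```

A box flap at (x .46–.50, y ≥ .42, z ≈ .10) leaves the gripper body almost no room above the plug, so I'll lean the tool 0.1 rad away from it about the plug's axis. The same lean is used for placing.

```bash
cat > plug.py <<'E'
import sys, rob
from rob import *
from scipy.spatial.transform import Rotation as R
def tq(a,t,k): return (R.from_euler("z",a)*R.from_euler("x",t)*R.from_euler("z",k*np.pi)*R.from_euler("x",np.pi)).as_quat().tolist()
ks=[]
for k in(0,1):
    j=[inverse_kinematics([.45,.331,.2],tq(-.105,.1,k)),inverse_kinematics([*map(float,bay(-45,-132)),.2],tq(TR[2],.1,k))]
    if all(x is not None for x in j): ks.append((max(abs(x[5]) for x in j),k))
k=min(ks)[1]; print(ks)
xy=(.450,.331); z=.006
move_gripper(.038); move_ptp([*xy,.2],tq(-.105,.1,k)); servo_line([*xy,z+.03],rate=.3)
if servo_line([*xy,z],rate=.06,contact_N=6): print("HIT",current_position()); sys.exit()
move_gripper(0); print("gap",current_finger_gap(),current_position())
servo_line([*xy,.12],rate=.2); print("gap",current_finger_gap(),np.round(current_force(),2))
import cv2
for n in("scene","top"):
    c=capture(n); np.savez(n+"1.npz",**c); cv2.imwrite(f"pics/{n}1.png",cv2.resize(c["image"],(800,600),interpolation=cv2.INTER_CUBIC))
print(current_clock())
rob.quat=lambda a,near: tq(a,.1,k)
place(bay(-45,-132),TR[2],.009,0)
E
python3 plug.py
```

```text
[(np.float64(2.088626869498338), 0), (np.float64(2.022397232661105), 1)]
gap 0.02214414142838959 [0.45020371 0.33112235 0.00624732]
gap 0.022149028260315024 [ 0.41 -0.23 -0.93]
25.5167
held gap 0.02232384360691054 29.999852031469345 F [ 0.08 -0.32 -0.31]
down True [ 0.52793478 -0.14832641  0.00919277] nominal 0.009 gap 0.02222244304417487 [-0.58  0.06  5.76]
```

```bash
python3 -c "
import cv2,numpy as np
a=cv2.imread('pics/scene1.png');b=cv2.imread('pics/top1.png')
print(a.shape)
cv2.imwrite('pics/m1.png',np.vstack([cv2.resize(a[180:420,130:680],(800,300)),cv2.resize(b[180:420,130:680],(800,300))]))"
```

```text
(600, 800, 3)
```

View pics/m1.png

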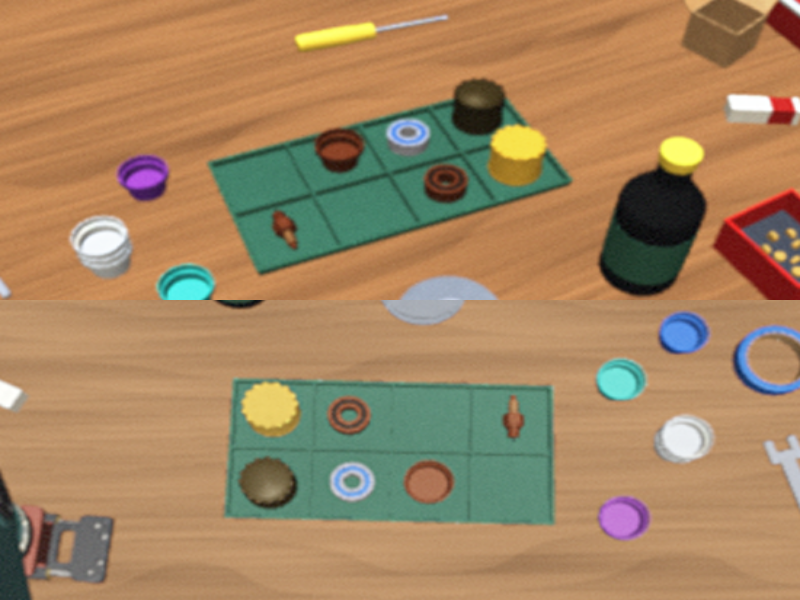

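Filter (516,155) and bearing (409,135) stand in their bays across from the old ones, and nothing else has shifted. I'll release the plug, then use the two placed parts, whose positions the gripper knows, to remove camera bias from the stack estimate.

Run:
```python
from rob import *
from hm import *
release(current_finger_gap(),.014)
C={n:dict(np.load(n+"1.npz")) for n in("scene","top")}
def mk(c,xyz,o,s=22):
    u,v=proj(c,xyz)[0]; 
    if o=="stack": return hmask(c,u,v,s)
    h,S_,V=cv2.split(cv2.cvtColor(c["image"],cv2.COLOR_BGR2HSV))
    k=((h>18)&(h<36)&(S_>90) if o=="filter" else ((h>92)&(h<150))|(S_<60)).astype(np.uint8)
    w=k*0; w[int(v)-s:int(v)+s,int(u)-s:int(u)+s]=1; k*=w
    n,l,st,_=cv2.connectedComponentsWithStats(k); k=(l==1+st[1:,4].argmax()).astype(np.uint8); cs,_=cv2.findContours(k,0,1); return cv2.drawContours(k,cs,-1,1,-1)
for o,p in(("filter",[.6291,.1113,.003,0]),("bearing",[.5372,.0275,.003,0]),("stack",[.5805,-.332,0,0])):
    obs=[(C[n],mk(C[n],np.array(p[:3])+[0,0,.02],o)) for n in("top","scene")]
    r=[fit([b],M[o],p,[0,1]) for b in obs]+[fit(obs,M[o],p,[0,1])]
    print(o,[((q-p)[:2]*1000).round(1).tolist()+[round(f,2)] for q,f in r])
```

```text
t 30.9917
filter [[3.6, 1.8, np.float64(0.04)], [-3.2, 2.7, np.float64(0.19)], [2.1, 1.4, np.float64(0.33)]]
bearing [[1.9, -0.7, np.float64(0.09)], [-0.6, -1.8, np.float64(0.05)], [-0.1, -1.7, np.float64(0.18)]]
stack [[0.9, -0.2, np.float64(0.06)], [-1.0, -0.7, np.float64(0.04)], [-0.3, -0.4, np.float64(0.11)]]
```

The bias in x is well determined, so I'll grip the cup with the fingers closing along x. I'll descend to 9 mm below the rim, close, lift slowly and take pictures.

Run:
```python
from rob import *
import cv2
xy=(.580,-.333)
move_gripper(.074); move_ptp([*xy,.2],quat(np.pi/2,[*xy,.2])); servo_line([*xy,.08],rate=.3)
print("hit",servo_line([*xy,.0492],rate=.06,contact_N=5))
for g in(.064,.059,.057,.056,.055,.054,0):
    move_gripper(g); print(g,round(current_finger_gap(),4),np.round(current_force(),2),round(current_grip_force(),1))
servo_line([*xy,.085],rate=.04); print(current_finger_gap(),np.round(current_force(),2))
t=[]
for n in("scene","top"):
    c=capture(n); np.savez(n+"2.npz",**c)
    from vis import proj
    u,v=proj(c,[.58,-.333,.05])[0].astype(int); t.append(cv2.resize(c["image"][v-35:v+35,u-35:u+35],(400,400),interpolation=cv2.INTER_CUBIC))
cv2.imwrite("pics/cup.png",np.hstack(t)); print(current_clock())
```

```text
hit False
0.064 0.064 [-0.76 -0.79 -0.1 ] 0.0
0.059 0.0593 [ 0.22  0.41 -0.32] 0.0
0.057 0.0574 [-0.15  0.39 -0.28] 0.0
0.056 0.0562 [-0.16 -0.04  0.36] 0.0
0.055 0.055 [ 0.63 -0.08 -0.03] 2.0
0.054 0.0544 [ 0.02 -0.16  0.73] 17.4
0 0.054 [0.   0.18 0.89] 30.0
0.05397343867951771 [ 0.71 -0.16 -1.24]
37.225
```

View pics/cup.png

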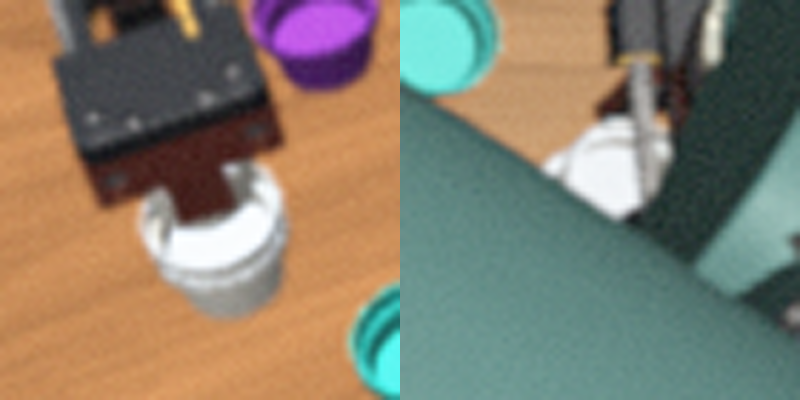

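The scene crop shows the gripper over the stack, but it isn't clear how many cups are held. I'll raise it and look again.

Run:
```python
from rob import *
import cv2
from vis import proj
servo_line([.58,-.333,.18],rate=.15)
c=capture("scene"); np.savez("scene3.npz",**c)
u,v=proj(c,[.58,-.333,.09])[0].astype(int); cv2.imwrite("pics/cup2.png",cv2.resize(c["image"][v-60:v+50,u-55:u+55],(600,600),interpolation=cv2.INTER_CUBIC)); print(current_clock(),np.round(current_force(),2),current_finger_gap())
```

```text
38.0583 [-0.64  0.13 -1.41] 0.05414330599539476
```

View pics/cup2.png

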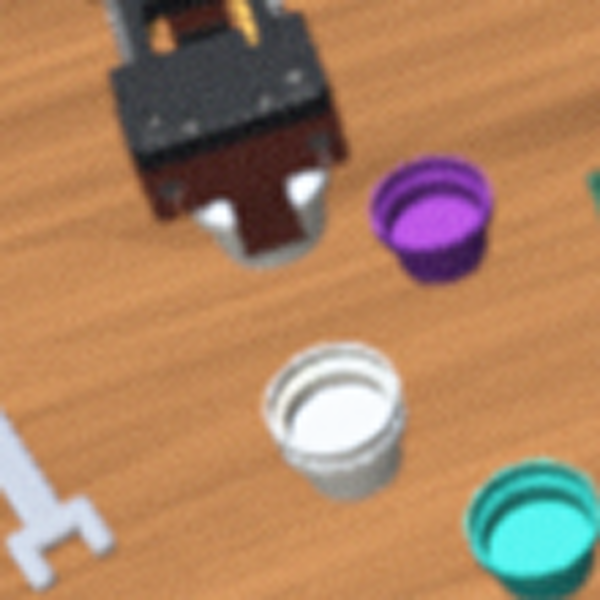

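A single cup is held at (265,225), and the two-cup stack still stands in place at (335,420). Placing it now.

Run:
```python
from rob import *
import cv2
g=place(bay(44,-44),TR[2]+np.pi/2,.0282,0)
p=current_position()
if abs(p[2]-.0282)<.003:
    release(g,.012); move_ptp([.2,.5,.3],quat(0,[.2,.5,.3]))
    t=[]
    for n in("scene","top"):
        c=capture(n); np.savez(n+"4.npz",**c); a=cv2.resize(c["image"],(800,600),interpolation=cv2.INTER_CUBIC)
        t.append(cv2.resize(a[180:420,130:680],(800,300)))
    cv2.imwrite("pics/m4.png",np.vstack(t)); print(current_clock())
```

```text
held gap 0.05388376876083893 29.99970314791426 F [ 0.51  0.29 -1.4 ]
down True [ 0.62085178 -0.06441402  0.0277633 ] nominal 0.0282 gap 0.05375458474313082 [ 0.21 -0.23  2.73]
t 42.4417
45.0583
```

View pics/m4.png

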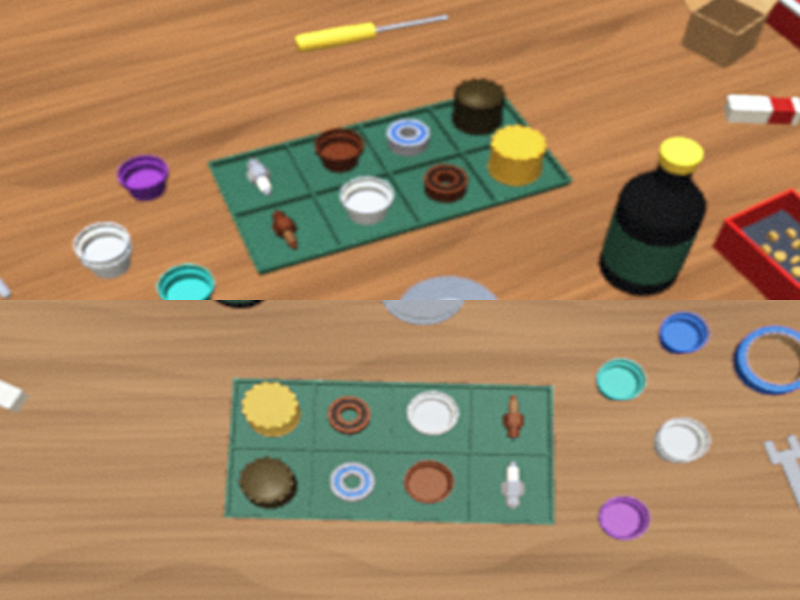

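All four new parts lie in the bays across from their old partners: filter (270,408), bearing (352,482), cup (433,413) and plug (513,485), with the plug's insulator pointing the same way as the old one's. The old parts, stack and look-alikes have not moved.

```bash
python3 -c "
from bench import *
print(close_job())"
```

```text
the job is handed in; nothing more can be done
None
```

The job is handed in at about 45 s: the new filter, bearing, plug and one cup are each set down in the bay across from their old part, and the last pictures showed no shift in the old parts or the two cups left in the stack.

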